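# Tare the fruit counter's dial scale for a tray and load the portion

### The job

Weigh out a banana portion for a customer. First clear the papaya left on the scale's pan into the steel tub, then stand the empty fibre tray flat in the middle of the pan and turn the tare knob, which turns the dial, until the dial's zero mark lines up with the pointer while you touch nothing. Only then put every banana piece from the board into the tray; leave the tray on the pan and do not disturb the other things on the counter.

Things in the scene. Friction and masses are not known exactly. Their poses are not given: they have to be found in the camera images.
- scale: white counter scale, fixed; origin at the counter under its middle, x towards the customer, y to the left. Housing 220 mm wide (y); 75 mm high under the pan (x -175 to 30 mm); beyond it the sloping dial panel (y -110 to 36 mm, out to x 175 mm, 75 falling to 20 mm high) and beside that the flat shoulder (y 36 to 110 mm, out to x 150 mm, 50 mm high) with the tare knob.
- pan_top (a point): middle of the upper face of the scale's flat square steel pan: 205 x 205 mm, 4 mm thick, 98 mm above the counter when empty. Axes as the scale's: x from the pan towards the dial, y left, z up. The pan is sprung, sinks 1.6 mm per 100 g (stop at 9.5 mm) and settles at once.
- dial_centre (a point): middle of the round white dial (124 mm across) on the sloping panel, under a thin clear cover; fixed axes: z is the normal of the dial's face (leans about 21 degrees towards the scale's x), -x points up the slope. The dial is graduated clockwise from its zero mark, 10 g a division, 500 g in 300 degrees.
- zero_mark (a point): the dial's zero mark: a bold bar with a triangle, 50 mm from the dial's middle (point taken in the pointer's plane). It turns with the dial: 0.12 rad per rad of tare knob, the same way as the knob; with the knob at 0 it stands at the top of the dial, on the pan's side.
- pointer_tip (a point): tip of the slim red pointer, 50 mm from the dial's middle. The load on the pan turns it clockwise (seen from above) from the top of the dial, 0.105 rad per 10 g; the knob does not move it.
- knob_grip (a point): on the vertical axis of the tare knob, 78 mm above the counter, 13 mm below its flat top: an upright black ribbed cylinder, 36 mm across, 38 mm high, on the shoulder beside the dial. May be gripped from any side from above, let go and gripped again; turns several turns either way and stays where it is left (friction 0.04 N m). Its x turns with it.
- tare_knob (a joint): angle of the tare knob, rad, growing clockwise seen from above (range -12 to 12)
- tray: open brown moulded-fibre tray, loose, 40 to 65 g; 133 mm (x) by 200 mm (y) over its rim, 45 mm high; floor 3 mm thick, inside 115 x 182 mm; the thick rolled rim is 9 mm wide and 10 mm high, its middle line 62 mm (long sides, x) and 95.5 mm (short sides, y) from the centre: pinch it there from above. Origin: centre of its underside, z up.
- tub_floor (a point): centre of the inner floor of the fixed stainless tub for papaya, 3 mm above the counter: inside 102 mm (x) by 170 mm (y), rim 63 mm above the counter, rim outside 118 x 186 mm; z up
- board: fixed white cutting board, 200 x 200 x 12 mm, where the banana pieces lie; origin at the centre of its underside
- banana_a: cut piece of unpeeled banana, loose, 62 mm long (its x) and 31 mm wide and high with bevelled edges, about 45 g; origin at the centre of its underside as it starts, on the board. Any of the three pieces may be absent
- banana_b: another such piece
- banana_c: another such piece
- papaya_a: chunk of papaya lying on the scale's pan, loose, 54 mm long (its x), 38 mm wide between upright flat sides (its y), 34 mm high with an arched top, about 55 g; origin at the centre of its flat underside. Either chunk may be absent
- papaya_b: another such chunk
- plum_a: whole dark plum-like fruit standing on the board among the banana pieces, 43 mm across, 37 mm high, not part of the job; origin at its foot
- plum_b: whole dark fruit on the counter, 55 mm across, 47 mm high, not part of the job
- plum_c: whole dark fruit on the counter, like plum_b, not part of the job
- knife: paring knife lying on the counter on the robot's side of the board, 215 mm long (its x), not part of the job
- tape_roll: roll of paper tape lying on the counter beyond the scale, 72 mm across, 24 mm high, not part of the job
- syrup_bottle: bottle, 54 mm across, 150 mm high, standing beyond the board, not part of the job

How it is judged:
By the outcome, as a careful person would: the job done as asked, in the order asked, and still so for the second after the job is handed in, with the robot touching nothing.
Of papaya_a, papaya_b only 1 to 2 are there at a start; the rules pass over those that are not, and their reading is None.
Of banana_a, banana_b, banana_c only 2 to 3 are there at a start; the rules pass over those that are not, and their reading is None.
At some moment in a run one of banana_a, banana_b, banana_c may be knocked a few centimetres aside while the robot is not near it.
Once in a run the grip may slacken for a moment while it holds something.
It also fails if it takes over 210 s, if anything falls off the work surface, if the arm or the gripper's body presses on something with over 40 N, if the wrist force passes 120 N, or if a joint passes its speed limit or range.

### The arm

A 6-joint arm with a two-finger parallel gripper is mounted at the origin on the work surface. World frame = base frame: x ahead of the robot, y to its left, z up, the work surface at z = 0. Lengths are in mm, angles in rad, forces in N, time in s.
With the tool pointing down it reaches from about 400 to 925 mm from the base axis. Payload 12.5 kg.
Tool frame: the origin (TCP) lies between the finger pads; the fingertips stand env.tip_extent ahead of it and the grasp point (between the pads) lies 11 mm behind it (env.tip_extent is the distance from the TCP to the fingertips, in mm); z points along the fingers, y is the line along which they close (so a half turn about z gives the same grasp; the last joint's range is limited). The gripper opens to 95 mm and grips with 3 to 60 N. Pads are 20 mm wide; open, the fingers measure 119 mm over their backs; the gripper's body (75 mm by 180 mm) begins 59 mm behind the grasp point.
Start: joints at [-1.257, 0.491, 1.559, -0, 1.092, -0.106], TCP at [254.76, -570.739, 222.661] pointing down, gripper open.
Joint ranges: [-3.1, 3.1], [-0.84, 2.19], [0.05, 2.79], [-1.13, 4.28], [0.06, 2.93], [-2.69, 2.69]. Speed limits (rad/s): [2.22, 2.22, 2.79, 3.14, 3.14, 3.14].

### API

Orientations are given as [roll, pitch, yaw] about the fixed x, y, z axes, in that order (R = Rz(yaw) Ry(pitch) Rx(roll)).
In Python, from cell import env gives the robot as it stands.
- The arm moves only by the tool carry_out, never from a script. Its argument "motion" is a list of rows, each a list of 5 numbers: the shift along the tool's x, y, z in mm, then the turn about the tool's z in degrees, then the closure, from 0 (fully open) to 1 (shut). A call has 1 to 12 rows; each row shifts and turns the commanded pose from where the row before left it, along the tool's axes as they then stand; what a row does not reach is not made up. A row lasts 1/10 s, in which the tool goes at most 50 mm and 8.59 degrees, less where a joint would pass 70% of its speed; a pose out of reach is approached as far as the arm can. A call with a gripper value outside its range is refused whole. The fingers move at their own pace and stop on an object; the grip force is fixed at half the most. Time passes only in rows, so rows that do not move let the fingers close. It gives the time, the measured TCP pose, the force, the opening and the grip force at its end, in the units of the state.
- env.state(): the state, without advancing time (a new reading comes with each control period).
- env.read_camera(name): name is "scene" or "top"; returns a dict with "color" (480x640x3 uint8, red, green, blue), "K" (3x3 intrinsics, pixels), "R" (3x3) and "t" (3): a world point X has camera coordinates R X + t. Camera axes: x right, y down, z forward; pixel columns grow to the right and rows downward; lengths in mm; the calibration is good to about 2 mm. A picture is of the moment at which its call begins. There is no depth.
- env.job_done(): hands the job in; it is judged then, once.
The state is a dict: "t": time; "joints": joint angles; "qvel": joint speeds; "tau": joint torques, N m; "eef_pos": TCP position; "tcp_rot": TCP orientation; "ft_force": force on the tool from outside, world axes, zero at the start; "moment": the same for the moment, N m; "opening": opening from 0.0 (shut) to 1.0 (fully open); "grip_force": force on a finger pad.
Only numpy, scipy, OpenCV 4.12 (cv2) and the standard library are available. Lean on these libraries where they do the work, as an engineer would, in place of code of your own. Each camera call takes 0.05 s, during which the arm holds its last target. There are 200 camera calls.

## Working session

There is one attempt and no reset: what is moved stays moved. The work goes in short steps, Python scripts to look and compute and a tool call to move; the robot and the scene stay as the last step left them, time stands still between calls to the robot, and variables do not carry over. Pictures are saved under pics/ and viewed, at most 14 in all, crops included, and the job is handed in when it is done.

Besides the shell and the picture viewer there is one more tool, called after "Request:" by a JSON object that holds its "method" and its "body". carry_out: Moves the arm, as the interface text tells. Its arguments: {"type":"object","properties":{"motion":{"type":"array"}},"required":["motion"]}

```bash
ls; mkdir -p pics
cat > h.py <<'E'
import numpy as np, cv2
from cell import env
def snap(n,f=None):
    c=env.read_camera(n)
    if f: cv2.imwrite('pics/'+f,c['color'][:,:,::-1])
    return c
def ray(c,u,v,z):
    K,R,t=[np.array(c[k],float) for k in('K','R','t')]
    d=R.T@np.linalg.inv(K)@[u,v,1]; o=-R.T@t
    return o+d*(z-o[2])/d[2]
def proj(c,X):
    p=np.array(c['K'])@(np.array(c['R'])@np.array(X,float)+np.array(c['t'])); return p[:2]/p[2]
E
python3 - <<'E'
from h import *
for n in('top','scene'):
    c=snap(n,n+'0.png'); print(n,-np.array(c['R']).T@c['t'],c['K'][0][0]); print(np.round(c['R'],3))
s=env.state();print(s['t'],s['tcp_rot'],s['opening'],env.tip_extent)
E
```

```text
pics
top [ 398.73706561   61.75348285 1460.49961969] 607.0563792969186
[[ 0.008 -1.    -0.005]
 [-0.995 -0.008 -0.095]
 [ 0.095  0.005 -0.995]]
scene [1161.38468979 -185.51561014 1021.30251825] 469.82258256617314
[[ 0.366  0.931  0.005]
 [ 0.745 -0.29  -0.6  ]
 [-0.557  0.223 -0.8  ]]
0.1 [-3.14062973e+00 -1.20937312e-04  4.19782283e-01] 0.9986870382336699 8.0
```

View pics/top0.png

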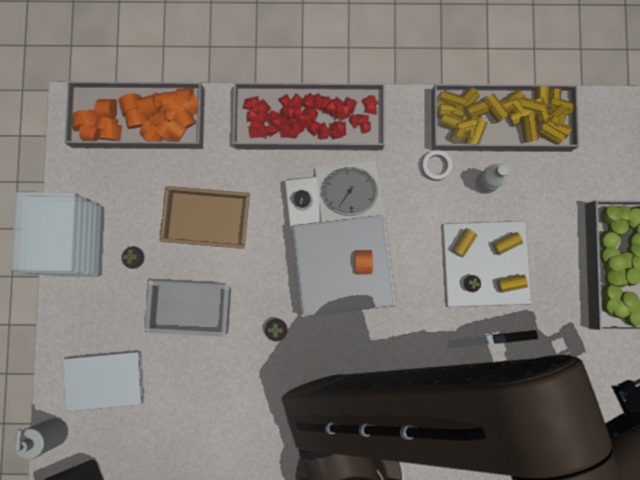

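View pics/scene0.png

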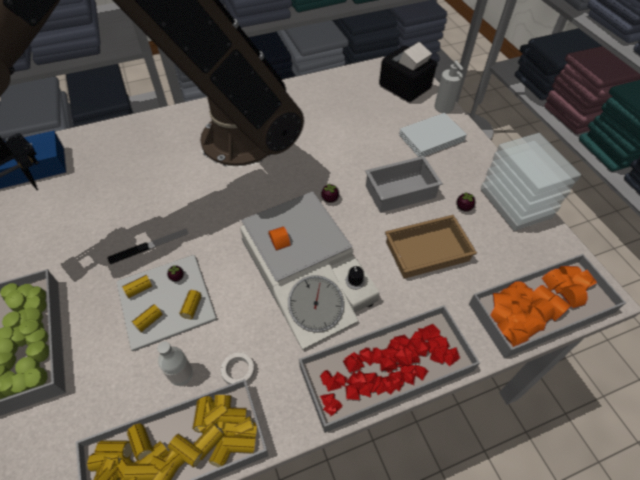

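The top view shows one papaya at (363,262), bananas at (464,241), (508,243) and (512,284), and a plum at (473,283). The tray is at (205,217), the tub at (187,306) and the knob at (302,199).

```bash
cat >> h.py <<'E'
def blobs(c,lo,hi,box,amin=60):
    h=cv2.cvtColor(c['color'],cv2.COLOR_RGB2HSV); m=cv2.inRange(h,lo,hi); k=np.zeros_like(m)
    x0,y0,x1,y1=box; k[y0:y1,x0:x1]=m[y0:y1,x0:x1]
    return [q for q in cv2.findContours(k,cv2.RETR_EXTERNAL,cv2.CHAIN_APPROX_NONE)[0] if cv2.contourArea(q)>amin]
def rect(c,q,z):
    # contour -> world plane z -> min area rect: centre, (long, short), yaw of long (deg)
    P=np.array([ray(c,*p[0],z)[:2] for p in q],np.float32)
    b=cv2.boxPoints(cv2.minAreaRect(P)); e=b[1]-b[0],b[2]-b[1]
    l,s=sorted(e,key=lambda v:-np.hypot(*v))
    return b.mean(0),np.hypot(*l),np.hypot(*s),(np.degrees(np.arctan2(l[1],l[0]))+90)%180-90
E
python3 - <<'E'
from h import *
np.set_printoptions(precision=1,suppress=True)
c=snap('top')
print('papaya');[print(*rect(c,q,115)) for q in blobs(c,(3,150,100),(18,255,255),(290,215,395,315))]
print('banana');[print(*rect(c,q,28)) for q in blobs(c,(19,120,80),(32,255,255),(440,215,535,310))]
print('tray');[print(*rect(c,q,45)) for q in blobs(c,(8,60,50),(22,255,255),(150,175,260,260),1000)]
print('dark plum/knob');[print(cv2.boundingRect(q),*rect(c,q,z)) for z,b in((91,(288,185,318,212)),(20,(440,215,535,310)),(25,(250,310,300,345))) for q in blobs(c,(0,0,0),(179,255,70),b,40)]
# bright/gray corners crops
A=cv2.resize(c['color'][150:325,130:400],None,fx=2.9,fy=2.9,interpolation=cv2.INTER_CUBIC)
cv2.imwrite('pics/a1.png',A[:,:,::-1])
d=snap('scene')
B=cv2.resize(d['color'][185:350,230:390],None,fx=3.6,fy=3.6,interpolation=cv2.INTER_CUBIC)
cv2.imwrite('pics/a2.png',B[:,:,::-1])
E
```

```text
papaya
[498.5 -24.9] 46.763527 35.663486 0.4594574
banana
[ 457.5 -383.3] 62.36426 28.440308 -78.28386
[ 553.1 -374.2] 62.532333 27.357946 -63.171646
[ 553.9 -271.2] 61.46568 27.53271 -33.03448
tray
[606.7 344.5] 198.9962 131.22429 85.61383
dark plum/knob
(294, 191, 16, 16) [643.5 114.4] 34.725838 34.291718 0.58963776
(464, 275, 16, 17) [ 456.6 -287.9] 37.692005 35.487125 -0.9327545
(265, 319, 22, 22) [343.6 174.3] 49.31671 48.937218 -89.20401
```

View pics/a1.png

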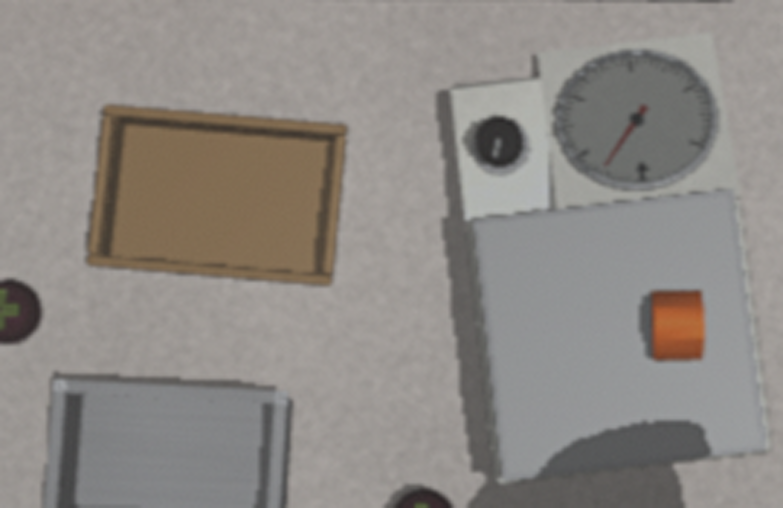

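View pics/a2.png

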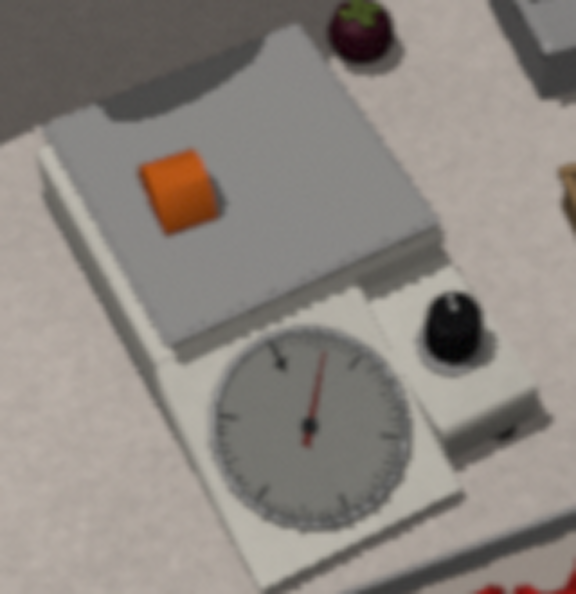

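Crop a1 shows the pan corners at about (475,218), (732,190), (768,450) and (500,480). The zero mark is at the dial's pan side (642,170), and the pointer is turned clockwise to (606,165). Crop a2 agrees.

Run:
```python
from h import *
np.set_printoptions(precision=1,suppress=True)
c=snap('top')
P=np.array([ray(c,130+u/2.9,150+v/2.9,97)[:2] for u,v in((475,218),(732,190),(768,450),(500,480))])
e=np.diff(np.vstack([P,P[:1]]),axis=0);print('pan',P.mean(0),np.hypot(*e.T),np.degrees(np.arctan2(*(P[0]-P[3])[::-1])),np.degrees(np.arctan2(*(P[0]-P[1])[::-1])))
T=np.array([ray(c,u,v,63)[:2] for u,v in((148.3,279.3),(230.7,285.5),(227,334),(146,330))])
e=np.diff(np.vstack([T,T[:1]]),axis=0);print('tub',T.mean(0),np.hypot(*e.T),T)
d=snap('scene')
for q in blobs(d,(0,0,0),(179,255,70),(335,255,375,300),40):
    (x,y,w,h)=cv2.boundingRect(q);print('knob scene',x,y,w,h)
print('knob proj',[proj(d,[643,114,z]) for z in(91,53)],[proj(c,[643,114,z]) for z in(91,53)])
for q in blobs(d,(3,150,100),(18,255,255),(265,215,300,260)):
    M=cv2.moments(q);print('papaya scene',M['m10']/M['m00'],M['m01']/M['m00'],proj(d,[498.5,-25,118]))
yp=np.radians(4.8);print('panX',np.cos(yp),np.sin(yp))
s=env.state();print(s['eef_pos'],s['tcp_rot'])
```

```text
pan [491.5  18.2] [202.  204.  207.8 204.4] 6.13108870262748 96.71833725394607
tub [394.3 372.9] [190.8 110.8 185.7 115.9] [[457.2 466.3]
 [444.5 276. ]
 [333.9 282. ]
 [341.4 467.5]]
knob scene 348 267 16 19
knob proj [array([355.2, 269.7]), array([354.2, 278.3])] [array([301.6, 198.7]), array([302.2, 201.5])]
papaya scene 279.4832756632064 237.60034602076124 [278.5 234. ]
panX 0.9964928592495044 0.08367784333231548
[ 254.7 -570.7  222.5] [-3.1 -0.   0.4]
```

Request:
{"method": "carry_out", "body": {"motion": [[0,0,0,8,0.2],[0,0,0,8,0.2],[0,0,0,8,0.2],[40,0,0,0,0.2],[40,0,0,0,0.2],[40,-20,0,0,0.2],[40,-40,0,0,0.2],[40,-40,0,0,0.2],[43,-40,0,0,0.2],[0,-50,0,0,0.2],[0,-50,0,0,0.2],[0,-50,0,0,0.2]]}}

```text
t: 1.5
eef_pos: [481.7, -293.7, 222.4]
tcp_rot: [-3.141, 0.0, 0.001]
ft_force: [1.2, -0.0, -0.1]
opening: 0.8
grip_force: 0.0
```

Request:
{"method": "carry_out", "body": {"motion": [[5,-40,0,0,0.2],[5,-45,0,0,0.2],[5,-45,0,0,0.2],[2,-45,0,0,0.2],[0,-45,0,0,0.2],[0,-40,0,0,0.2],[0,-9,20,0,0.2],[0,0,30,0,0.2],[0,0,0,0,0.2]]}}

```text
t: 2.4
eef_pos: [497.2, -26.0, 170.3]
tcp_rot: [-3.141, 0.005, 0.002]
ft_force: [-0.5, -0.1, 0.4]
opening: 0.799
grip_force: 0.0
```

Run:
```python
from h import *
c=snap('scene')
cv2.imwrite('pics/b.png',cv2.resize(c['color'][150:330,200:400],None,fx=3,fy=3)[:,:,::-1])
print(env.state()['eef_pos'])
```

```text
[498.01531596 -26.5428353  171.92189143]
```

View pics/b.png

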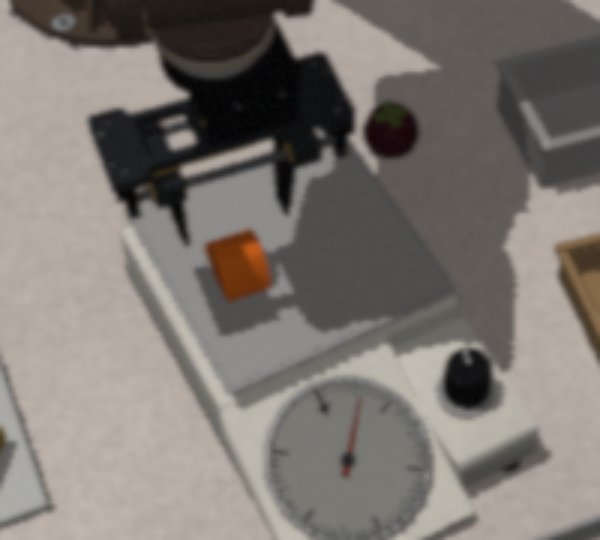

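The fingers straddle the papaya, with tips at about (187,240) and (285,212).

Request:
{"method": "carry_out", "body": {"motion": [[0,2,30,0,0.2],[0,0,20,0,0.2],[0,0,12,0,0.2],[0,0,0,0,0.2],[0,0,0,0,1],[0,0,0,0,1],[0,0,0,0,1],[0,0,0,0,1],[0,0,0,0,1]]}}

```text
t: 3.35
eef_pos: [498.7, -28.7, 110.9]
tcp_rot: [3.141, -0.001, 0.001]
ft_force: [1.1, 0.2, 0.4]
opening: 0.437
grip_force: 0.2
```

Request:
{"method": "carry_out", "body": {"motion": [[0,0,0,0,1],[0,0,0,0,1],[0,0,-20,0,1],[0,0,-40,0,1],[0,0,-40,0,1]]}}

```text
t: 3.85
eef_pos: [498.1, -28.7, 211.4]
tcp_rot: [-3.141, 0.002, 0.001]
ft_force: [-0.1, 0.0, -0.9]
opening: 0.401
grip_force: 30.0
```

Request:
{"method": "carry_out", "body": {"motion": [[-10,-30,0,0,1],[-10,-40,0,0,1],[-10,-40,0,0,1],[-10,-40,0,0,1],[-10,-40,0,0,1],[-10,-40,0,0,1],[-10,-40,0,0,1],[-10,-40,0,0,1],[-10,-40,0,0,1],[-10,-40,0,0,1],[-4,-12,0,0,1],[0,0,0,0,1]]}}

```text
t: 5.05
eef_pos: [393.4, 374.2, 210.2]
tcp_rot: [3.141, 0.001, 0.003]
ft_force: [0.3, -1.3, -0.7]
opening: 0.4
grip_force: 30.0
```

Request:
{"method": "carry_out", "body": {"motion": [[0,0,40,0,1],[0,0,40,0,1],[0,0,40,0,1],[0,0,40,0,1],[0,0,18,0,1],[0,0,9,0,1],[0,0,0,0,1],[0,0,0,0,0.4],[0,0,0,0,0.4],[0,0,0,0,0.4],[0,0,-30,0,0.4],[0,0,-40,0,0.4]]}}

```text
t: 6.25
eef_pos: [393.6, 372.7, 93.7]
tcp_rot: [3.14, 0.002, 0.001]
ft_force: [0.0, 0.5, 0.8]
opening: 0.598
grip_force: 0.0
```

Request:
{"method": "carry_out", "body": {"motion": [[0,0,-40,0,0.6],[0,0,-40,0,0.6],[20,0,-20,0,0.6],[40,0,0,0,0.6],[40,0,0,0,0.6]]}}

```text
t: 6.75
eef_pos: [495.2, 373.6, 195.8]
tcp_rot: [-3.14, -0.003, 0.002]
ft_force: [0.2, 0.2, -0.3]
opening: 0.399
grip_force: 0.0
```

Run:
```python
from h import *
np.set_printoptions(precision=1,suppress=True)
c=snap('scene')
cv2.imwrite('pics/c.png',cv2.resize(c['color'][130:330,220:520],None,fx=2.6,fy=2.6)[:,:,::-1])
print('papaya',[ray(c,*q[:,0].mean(0),15) for q in blobs(c,(3,150,80),(18,255,255),(360,150,440,215),30)])
c=snap('top')
print('tray',[rect(c,q,45) for q in blobs(c,(8,60,50),(22,255,255),(150,175,260,260),1000)])
print(env.state()['eef_pos'])
```

```text
papaya [array([386.3, 377.2,  15. ])]
tray [(array([606.6, 344.5], dtype=float32), np.float32(198.93651), np.float32(131.29163), np.float32(85.61386))]
[497.9 372.9 194.2]
```

View pics/c.png

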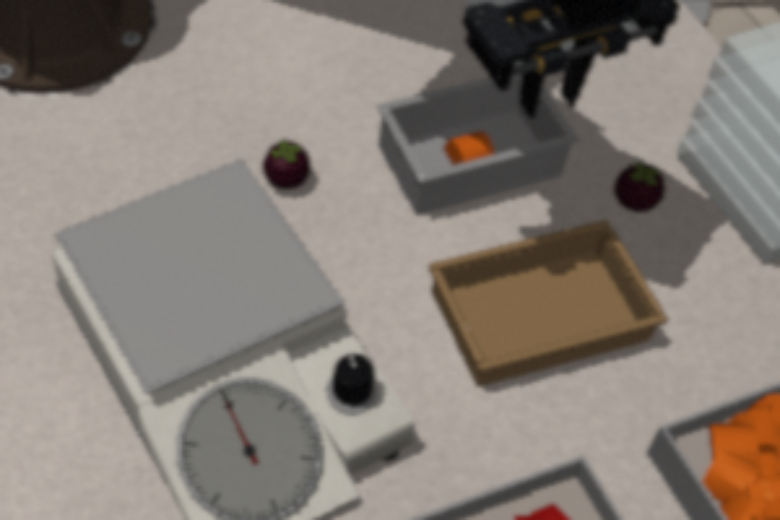

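Request:
{"method": "carry_out", "body": {"motion": [[0,0,0,-8.56,0.6],[0,0,0,-8.56,0.6],[0,0,0,-8.56,0.6],[0,0,0,-8.56,0.6],[0,0,0,-8.56,0.6],[0,0,0,-8.56,0.6],[0,0,0,-8.56,0.6],[0,0,0,-8.56,0.6],[0,0,0,-8.56,0.6],[0,0,0,-8.56,0.6],[-10,24,40,0,0.6],[-10,25,40,0,0.6]]}}

```text
t: 8.05
eef_pos: [541.7, 350.2, 114.5]
tcp_rot: [3.138, -0.002, 1.497]
ft_force: [0.7, 0.6, -0.5]
opening: 0.403
grip_force: 0.0
```

```bash
cat >> h.py <<'E'
def go(x,y,z,yaw=None):
    "shift needed in present tool axes (mm), turn about tool z (deg)"
    from scipy.spatial.transform import Rotation as Ro
    env.read_camera('top'); s=env.state(); R=Ro.from_euler('xyz',s['tcp_rot']).as_matrix()
    d=R.T@(np.array([x,y,z])-s['eef_pos']); w=np.degrees(s['tcp_rot'][2])
    t=0 if yaw is None else (w-yaw+180)%360-180
    print('at',np.round(s['eef_pos'],1),'yaw %.1f'%w,'shift',np.round(d,1),'turn %.1f'%t,'j6 %.2f'%s['joints'][5],'op',round(s['opening'],3),'t',s['t'])
E
python3 -c "
from h import *
go(544.8,349.3,29,85.6)"
```

```text
at [542.7 346.7 106.8] yaw 85.6 shift [ 3.   2.3 77.8] turn 0.0 j6 0.54 op 0.398 t 8.1
```

Request:
{"method": "carry_out", "body": {"motion": [[3,2,30,0,0.6],[0,0,30,0,0.6],[0,0,12,0,0.6],[0,0,0,0,0.6],[0,0,0,0,0.6]]}}

```text
t: 8.6
eef_pos: [544.0, 352.8, 42.9]
tcp_rot: [3.141, -0.001, 1.495]
ft_force: [0.1, -0.4, 1.3]
opening: 0.404
grip_force: 0.0
```

```bash
python3 -c "
from h import *
go(544.8,349.3,29,85.6)
c=snap('scene')
cv2.imwrite('pics/d.png',cv2.resize(c['color'][180:300,350:510],None,fx=4,fy=4)[:,:,::-1])"
```

```text
at [544.2 352.9  43.2] yaw 85.7 shift [-3.6  0.8 14.2] turn 0.1 j6 0.55 op 0.4 t 8.65
```

View pics/d.png

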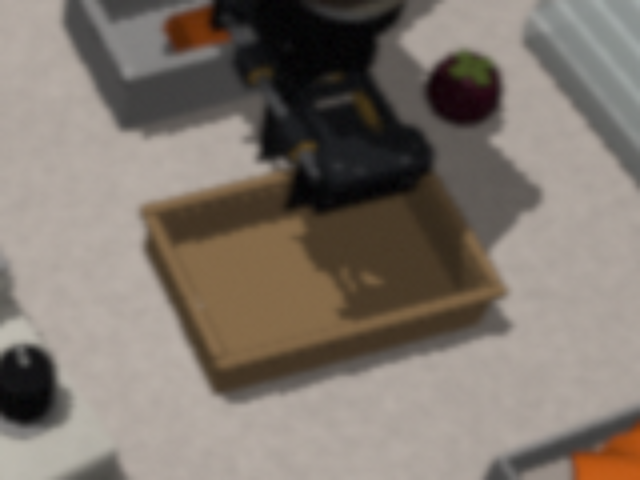

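The fingers straddle the near rim, with the inner finger inside the tray at (300,195).

Request:
{"method": "carry_out", "body": {"motion": [[-3,0.5,8,0,0.6],[0,0,6,0,0.6],[0,0,0,0,0.6],[0,0,0,0,1],[0,0,0,0,1],[0,0,0,0,1],[0,0,0,0,1],[0,0,0,0,1],[0,0,0,0,1],[0,0,-10,0,1],[0,0,-30,0,1],[0,0,-30,0,1]]}}

```text
t: 9.9
eef_pos: [543.7, 349.2, 98.5]
tcp_rot: [-3.14, 0.001, 1.495]
ft_force: [-0.2, -0.3, -0.7]
opening: 0.094
grip_force: 30.0
```

```bash
python3 -c "
from h import *
s=env.state();print(s['opening'],s['grip_force'])
y=np.radians(6.3);go(491.5-62*np.cos(y),18.2-62*np.sin(y),230,96.3)
c=snap('scene')
cv2.imwrite('pics/e.png',cv2.resize(c['color'][120:300,330:530],None,fx=3,fy=3)[:,:,::-1])"
```

```text
0.09351288345653878 29.99983102083206
at [545.6 350.3 103.9] yaw 85.7 shift [-346.3  -89.1 -127.6] turn -10.6 j6 0.54 op 0.092 t 9.95
```

View pics/e.png

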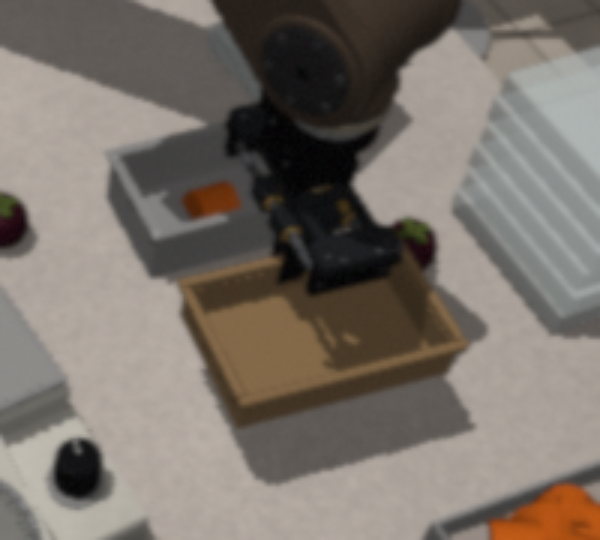

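The tray is held level, its rim gripped at (300,265).

Request:
{"method": "carry_out", "body": {"motion": [[0,0,-30,0,1],[0,0,-35,0,1],[-15,-5,-30,0,1],[-30,-9,0,0,1],[-40,-10,0,0,1],[-40,-10,0,0,1],[-40,-10,0,0,1],[-40,-10,0,0,1],[-40,-10,0,0,1],[-40,-10,0,0,1],[-35,-9,0,0,1],[-20,-6,0,0,1]]}}

```text
t: 11.2
eef_pos: [428.4, 15.3, 192.7]
tcp_rot: [-3.141, 0.0, 1.494]
ft_force: [0.0, 1.5, 0.1]
opening: 0.096
grip_force: 30.0
```

Request:
{"method": "carry_out", "body": {"motion": [[-6,0,0,-5.3,1],[0,0,0,-5.3,1],[0,0,0,0,1],[0,0,0,0,1]]}}

```text
t: 11.6
eef_pos: [429.0, 11.2, 192.6]
tcp_rot: [-3.141, 0.0, 1.677]
ft_force: [-0.6, -0.4, 0.0]
opening: 0.093
grip_force: 30.0
```

```bash
python3 -c "
from h import *
np.set_printoptions(precision=1,suppress=True)
s=env.state();print(s['opening'],s['grip_force'])
y=np.radians(6.3);go(491.5-62*np.cos(y),18.2-62*np.sin(y),150,96.3)
c=snap('top','f.png')
for z in (215,225): print('tray',[rect(c,q,z) for q in blobs(c,(8,60,50),(22,255,255),(260,150,440,330),1000)])"
```

```text
0.09320358451846393 29.999731555581093
at [429.   11.3 192.6] yaw 96.1 shift [-0.   0.9 42.6] turn -0.2 j6 -0.23 op 0.095 t 11.65
tray [(array([441.3,  22.2], dtype=float32), np.float32(122.929504), np.float32(99.20797), np.float32(-86.92564)), (array([491.6,  18. ], dtype=float32), np.float32(197.45015), np.float32(130.79114), np.float32(-83.7976))]
tray [(array([441. ,  22.5], dtype=float32), np.float32(121.94249), np.float32(98.411415), np.float32(-86.92563)), (array([490.9,  18.3], dtype=float32), np.float32(195.8648), np.float32(129.74112), np.float32(-83.79769))]
```

View pics/f.png

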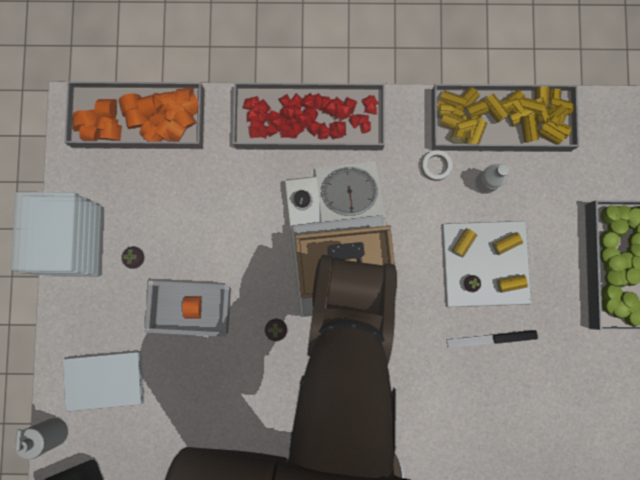

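The tray is centred over the pan at (345,262), measured (491.6, 18.0), yaw 6.2°.

Request:
{"method": "carry_out", "body": {"motion": [[0,0,25,0,1],[0,0,20,0,1],[0,0,12,0,1],[0,0,5,0,1],[0,0,0,0,1],[0,0,0,0,1]]}}

```text
t: 12.3
eef_pos: [429.4, 11.2, 131.0]
tcp_rot: [3.141, 0.0, 1.68]
ft_force: [0.3, -0.6, 0.0]
opening: 0.092
grip_force: 30.0
```

Request:
{"method": "carry_out", "body": {"motion": [[0,0,2,0,1],[0,0,1.5,0,1],[0,0,0,0,1],[0,0,0,0,1]]}}

```text
t: 12.7
eef_pos: [429.1, 11.1, 127.2]
tcp_rot: [3.141, 0.0, 1.68]
ft_force: [0.9, -0.1, 0.1]
opening: 0.093
grip_force: 30.0
```

Request:
{"method": "carry_out", "body": {"motion": [[0,0,1,0,1],[0,0,0,0,0.6],[0,0,0,0,0.6],[0,0,0,0,0.6],[0,0,-20,0,0.6],[0,0,-40,0,0.6],[0,0,-40,0,0.4],[0,0,-10,0,0.4]]}}

```text
t: 13.5
eef_pos: [430.2, 11.0, 239.6]
tcp_rot: [3.136, 0.001, 1.68]
ft_force: [-0.5, -1.0, -0.7]
opening: 0.514
grip_force: 0.0
```

```bash
python3 -c "
from h import *
go(643,114,150,96.3)
c=snap('scene')
cv2.imwrite('pics/g.png',cv2.resize(c['color'][180:350,220:390],None,fx=3.5,fy=3.5,interpolation=cv2.INTER_CUBIC)[:,:,::-1])"
```

```text
at [430.1  11.1 239.2] yaw 96.3 shift [ 79.2 222.4  90.3] turn -0.0 j6 -0.24 op 0.552 t 13.55
```

View pics/g.png

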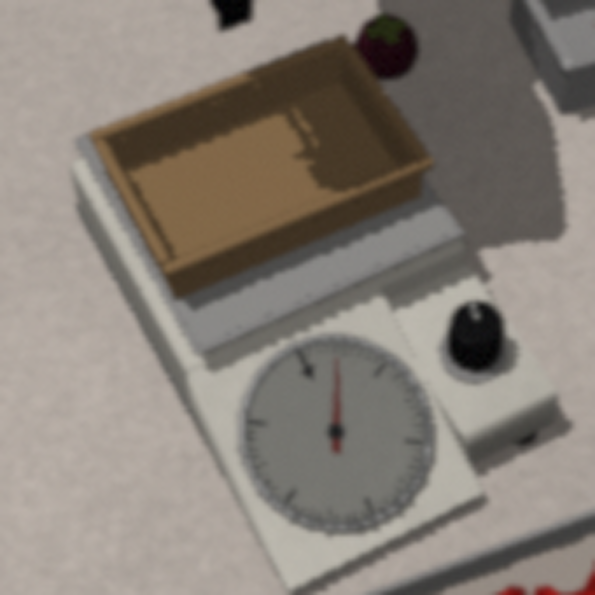

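The tray stands flat on the pan. The pointer tip is at about (337,358), clockwise of the zero mark at (305,370).

```bash
cat > dial.py <<'E'
from h import *
YAW=np.radians(6.3); X=np.array([np.cos(YAW),np.sin(YAW),0]);Y=np.array([-np.sin(YAW),np.cos(YAW),0])
T=np.arctan2(55,145); N=np.array([0,0,1])*np.cos(T)+X*np.sin(T); U=np.cross(N,Y); U=-U/np.linalg.norm(U)  # up the slope
if U@X>0: U=-U
C0=np.array([563.6,26.2,0])+102.5*X-37*Y+[0,0,49]
def plane(c,uv,h=0):
    K,R,t=[np.array(c[k],float) for k in('K','R','t')]
    d=(R.T@np.linalg.inv(K)@np.c_[uv,np.ones(len(uv))].T).T; o=-R.T@t
    P=o+d*(((C0+h*N-o)@N)/(d@N))[:,None]-C0
    return np.c_[P@Y,P@U]           # right-handed picture: a=+Y(left), b=up slope
def dial(name,n=3,show=False):
    im=[snap(name) for _ in range(n)]; c=im[0]; g=np.mean([i['color'] for i in im],0)
    u0,v0=proj(c,C0).astype(int); w=48
    vv,uu=np.mgrid[v0-w:v0+w,u0-w:u0+w]; uv=np.c_[uu.ravel(),vv.ravel()]; px=g[uv[:,1],uv[:,0]]
    lum=px.mean(1); sat=px[:,0]-px[:,1:].max(1)
    P=plane(c,uv)
    # dial: greyer than white panel
    m=np.zeros(g.shape[:2],np.uint8); m[uv[:,1],uv[:,0]]=((lum<145)&(np.hypot(*P.T)<72))*255
    m=cv2.morphologyEx(m,cv2.MORPH_OPEN,np.ones((5,5)))
    q=max(cv2.findContours(m,cv2.RETR_EXTERNAL,cv2.CHAIN_APPROX_NONE)[0],key=cv2.contourArea)
    (cx,cy),r=cv2.minEnclosingCircle(plane(c,q[:,0].astype(float)).astype(np.float32))
    el=cv2.fitEllipse(plane(c,q[:,0].astype(float)).astype(np.float32))
    ctr=np.array(el[0]); D=P-ctr; rr=np.hypot(*D.T)
    cw=np.arctan2(-D[:,0],D[:,1])   # clockwise seen from above, 0 = up slope
    red=(sat>25)&(rr<58)
    wgt=sat[red]; far=rr[red]>20
    V=D[red]; mu=np.average(V,axis=0,weights=wgt); cov=np.cov(V.T,aweights=wgt); ev=np.linalg.eigh(cov)[1][:,-1]
    ev*=np.sign(ev@mu) 
    pa=np.arctan2(-ev[0],ev[1])
    # zero mark: darkest mass in ring 33..46 (ordinary long ticks are shorter)
    ring=(rr>34)&(rr<46)&(sat<15); dk=np.clip(np.median(lum[ring])-15-lum[ring],0,None)
    b=np.linspace(-np.pi,np.pi,181); h=np.convolve(np.histogram(cw[ring],b,weights=dk)[0],np.ones(5),'same'); k=b[h.argmax()]+.017
    s=np.abs((cw[ring]-k+np.pi)%(2*np.pi)-np.pi)<.2
    za=k+np.average((cw[ring][s]-k+np.pi)%(2*np.pi)-np.pi,weights=dk[s]+1e-9)
    print(name,'ctr',np.round(el[0],1),'axes',np.round(el[1],1),'pointer %.3f zero %.3f diff %.3f'%(pa,za,pa-za),'nred',red.sum(),'line offset %.1f'%(mu@[ev[1],-ev[0]]))
if __name__=='__main__':
    dial('scene'); dial('top')
E
python3 dial.py
python3 - <<'E'
from h import *
s=env.state();print(s['joints'])
E
```

```text
scene ctr [ 4.6 -1.7] axes [131.4 133.6] pointer -0.485 zero 0.018 diff -0.503 nred 15 line offset -1.5
top ctr [ 3.8 -2. ] axes [132.8 134.2] pointer -0.456 zero -0.000 diff -0.456 nred 6 line offset -0.5
[-1.28132198e-01  1.96309228e-01  1.99282012e+00 -9.61249608e-05
  9.54674999e-01 -2.37172262e-01]
```

Request:
{"method": "carry_out", "body": {"motion": [[16,44,0,0,0.4],[16,44,0,0,0.4],[16,44,0,0,0.4],[16,45,0,0,0.4],[15,45,0,0,0.4],[0,0,0,-8.5,0.4],[0,0,0,-8.5,0.4],[0,0,0,-8.5,0.4],[0,0,0,-8.5,0.4],[0,0,0,-8.5,0.4],[0,0,0,-8.5,0.4],[0,0,0,-8.5,0.4]]}}

```text
t: 15.1
eef_pos: [641.0, 113.8, 234.8]
tcp_rot: [-3.141, -0.002, 2.724]
ft_force: [-0.9, 0.8, 0.8]
opening: 0.602
grip_force: 0.0
```

Request:
{"method": "carry_out", "body": {"motion": [[0,0,0,-8.5,0.4],[0,0,0,-8.5,0.4],[0,0,0,-8.5,0.4],[0,0,0,-8.5,0.4],[0,0,0,-8.5,0.4],[0,0,0,-8.5,0.4],[0,0,20,0,0.4],[0,0,40,0,0.4],[0,0,40,0,0.4],[0,0,0,0,0.4],[0,0,0,0,0.4]]}}

```text
t: 16.2
eef_pos: [641.2, 113.8, 135.9]
tcp_rot: [3.141, -0.002, -2.675]
ft_force: [-0.4, 1.0, 1.1]
opening: 0.6
grip_force: 0.0
```

```bash
sed -i 's/np.arctan2(-D\[:,0\]/np.arctan2(D[:,0]/; s/np.arctan2(-ev\[0\]/np.arctan2(ev[0]/; s/sat>25/sat>12/' dial.py; python3 -c "
from h import *
go(643,113.5,77)
c=snap('scene')
cv2.imwrite('pics/i.png',cv2.resize(c['color'][200:320,290:430],None,fx=4,fy=4,interpolation=cv2.INTER_CUBIC)[:,:,::-1])"; python3 dial.py
```

```text
at [641.9 113.9 137.3] yaw -153.2 shift [-0.8 -0.8 60.3] turn 0.0 j6 -1.96 op 0.598 t 16.25
scene ctr [ 4.7 -2.3] axes [129.2 131.8] pointer 0.463 zero -0.010 diff 0.473 nred 56 line offset -1.8
top ctr [ 5.6 -2.6] axes [128.2 133.6] pointer 0.459 zero 2.180 diff -1.720 nred 42 line offset -2.3
```

View pics/i.png

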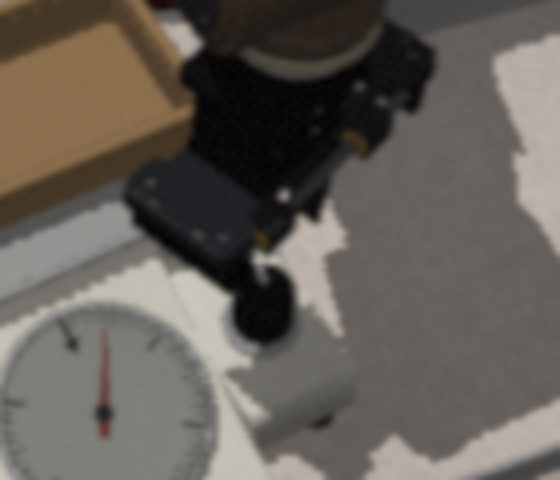

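The open fingers are over the knob at (263,305).

Request:
{"method": "carry_out", "body": {"motion": [[0,0,25,0,0.4],[0,0,20,0,0.4],[0,0,10,0,0.4],[0,0,5,0,0.4],[0,0,0,0,0.4],[0,0,0,0,1],[0,0,0,0,1],[0,0,0,0,1],[0,0,0,0,1],[0,0,0,0,1],[0,0,0,0,1]]}}

```text
t: 17.7
eef_pos: [642.6, 112.0, 77.1]
tcp_rot: [-3.138, 0.002, -2.675]
ft_force: [4.3, -12.1, 1.0]
opening: 0.372
grip_force: 30.0
```

Request:
{"method": "carry_out", "body": {"motion": [[0,-2,0,0,1],[0,0,0,0,1]]}}

```text
t: 17.9
eef_pos: [642.7, 111.9, 77.0]
tcp_rot: [-3.141, 0.002, -2.675]
ft_force: [1.3, -3.4, 6.4]
opening: 0.369
grip_force: 30.0
```

Good. Turn about 226° in total.

Request:
{"method": "carry_out", "body": {"motion": [[0,0,0,4,1],[0,0,0,8,1],[0,0,0,8,1],[0,0,0,8,1],[0,0,0,8,1],[0,0,0,8,1],[0,0,0,8,1],[0,0,0,8,1],[0,0,0,8,1],[0,0,0,8,1],[0,0,0,8,1],[0,0,0,0,1]]}}

```text
t: 19.1
eef_pos: [644.0, 115.4, 77.1]
tcp_rot: [3.134, -0.0, 2.138]
ft_force: [7.7, 18.9, 0.1]
opening: 0.369
grip_force: 30.0
```

```bash
python3 -c "
from h import *
go(642.5,112,77)"; python3 dial.py
```

```text
at [644.  115.4  77.1] yaw 122.7 shift [-2.  -3.1  0.1] turn 0.0 j6 -0.50 op 0.376 t 19.15
scene ctr [ 4.7 -2.2] axes [129.2 132.2] pointer 0.463 zero 0.154 diff 0.308 nred 55 line offset -1.8
top ctr [ 5.1 -2.1] axes [129.2 134.2] pointer 0.459 zero 1.728 diff -1.269 nred 42 line offset -1.7
```

Request:
{"method": "carry_out", "body": {"motion": [[1.5,2.5,0,0,1],[0,0,0,6,1],[0,0,0,8,1],[0,0,0,8,1],[0,0,0,8,1],[0,0,0,8,1],[0,0,0,8,1],[0,0,0,8,1],[0,0,0,8,1],[0,0,0,8,1],[0,0,0,0,1]]}}

```text
t: 20.55
eef_pos: [647.3, 115.4, 77.2]
tcp_rot: [3.134, -0.007, 0.916]
ft_force: [17.2, 3.9, -4.9]
opening: 0.375
grip_force: 30.0
```

```bash
python3 -c "
from h import *
s=env.state();print(s['ft_force'],s['moment'])
go(642.5,112,77)"; python3 dial.py
```

```text
[17.23884836  3.87022706 -4.89625934] [ 0.5070007  -3.29088396  0.04958033]
at [647.3 115.4  77.1] yaw 52.7 shift [-5.6 -1.8  0.1] turn 0.0 j6 0.73 op 0.374 t 20.6
scene ctr [ 4.8 -2.2] axes [129.7 132.2] pointer 0.451 zero 0.298 diff 0.153 nred 59 line offset -1.7
top ctr [ 5.2 -2.1] axes [129.3 134.1] pointer 0.456 zero 1.800 diff -1.344 nred 43 line offset -1.8
```

Request:
{"method": "carry_out", "body": {"motion": [[2,1.5,0,0,1],[0,0,0,6,1],[0,0,0,8,1],[0,0,0,8,1],[0,0,0,8,1],[0,0,0,8,1],[0,0,0,8,1],[0,0,0,8,1],[0,0,0,8,1],[0,0,0,8,1],[0,0,0,0,1],[0,0,0,0,1]]}}

```text
t: 22.1
eef_pos: [648.4, 112.3, 77.1]
tcp_rot: [3.14, -0.007, -0.301]
ft_force: [10.0, -20.0, 1.4]
opening: 0.371
grip_force: 30.0
```

Request:
{"method": "carry_out", "body": {"motion": [[0,0,0,0,0.4],[0,0,0,0,0.4],[0,0,0,0,0.4],[0,0,-30,0,0.4],[0,0,-40,0,0.4],[0,0,-40,0,0.4],[0,0,-20,0,0.4],[0,0,0,0,0.4]]}}

```text
t: 22.9
eef_pos: [646.5, 116.0, 209.4]
tcp_rot: [-3.14, -0.005, -0.3]
ft_force: [0.4, -0.3, -0.2]
opening: 0.603
grip_force: 0.0
```

```bash
python3 -c "
from h import *
go(642.5,112,77)
c=snap('scene')
cv2.imwrite('pics/j.png',cv2.resize(c['color'][265:345,275:365],None,fx=7,fy=7,interpolation=cv2.INTER_CUBIC)[:,:,::-1])"; python3 dial.py
```

```text
at [645.8 115.8 207.1] yaw -17.2 shift [ -2.2   4.7 130.1] turn 0.0 j6 1.95 op 0.599 t 22.95
scene ctr [ 4.6 -2.3] axes [129.2 131.8] pointer 0.458 zero 0.432 diff 0.026 nred 55 line offset -1.6
top ctr [ 5.5 -2.7] axes [127.4 133.7] pointer 0.459 zero 2.181 diff -1.722 nred 41 line offset -2.3
```

View pics/j.png

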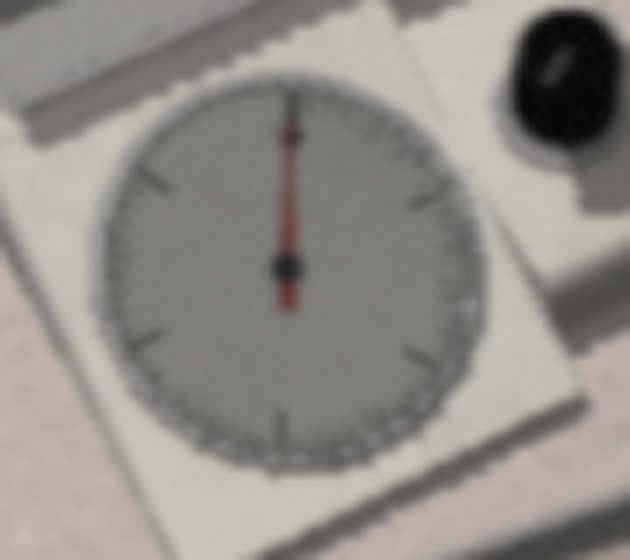

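The red pointer lies over the bold bar at (292,100) and its triangle at (291,133). I'll clear the arm away and measure this more closely.

Request:
{"method": "carry_out", "body": {"motion": [[3,30,0,0,0.3],[3,40,0,0,0.3],[3,40,0,0,0.3],[3,40,0,0,0.3],[4,40,0,0,0.3],[4,40,0,0,0.3],[4,40,0,0,0.3],[4,40,0,0,0.3],[4,40,0,0,0.3],[0,40,0,0,0.3],[0,4,0,0,0.3],[0,0,0,0,0.3]]}}

```text
t: 24.5
eef_pos: [559.0, -271.2, 205.6]
tcp_rot: [-3.141, 0.001, -0.303]
ft_force: [1.0, 0.8, -0.0]
opening: 0.701
grip_force: 0.0
```

```bash
cat > fine.py <<'E'
from dial import *
def fine(name,n=12):
    im=[snap(name) for _ in range(n)]; c=im[0]; g=np.mean([i['color'] for i in im],0)
    u0,v0=proj(c,C0).astype(int); w=48
    vv,uu=np.mgrid[v0-w:v0+w,u0-w:u0+w]; uv=np.c_[uu.ravel(),vv.ravel()]; px=g[uv[:,1],uv[:,0]]
    lum=px.mean(1); sat=np.clip(px[:,0]-px[:,1:].mean(1)-8,0,None)
    P=plane(c,uv); ctr=np.array([4.8,-2.2])
    # pointer: weighted line through red pixels
    near=np.hypot(*(P-ctr).T)<56; wt=sat*near
    mu=np.average(P,axis=0,weights=wt+1e-12); ev=np.linalg.eigh(np.cov(P.T,aweights=wt+1e-12))[1][:,-1]; ev*=np.sign(ev[1])
    pa=np.arctan2(ev[0],ev[1])
    # diameters through opposite 100 g ticks, ring 46..54 mm
    def tick(a,r0,r1):
        D=P-ctr; r=np.hypot(*D.T); d=(np.arctan2(*D.T)-a+np.pi)%(2*np.pi)-np.pi
        s=(r>r0)&(r<r1)&(np.abs(d)<.07)
        wd=np.clip(np.percentile(lum[s],75)-4-lum[s],0,None); return np.average(P[s],axis=0,weights=wd)
    a0=.45; t=[tick(a0+k*np.pi/3,45,51) for k in range(6)]
    dirs=[np.arctan2(*(t[k]-t[k+3]))-k*np.pi/3 for k in range(3)]
    print(name,'pointer %.3f'%pa,'zero via diameters',np.round(dirs,3),'diff %.3f'%(pa-dirs[0]),'mean diff %.3f'%(pa-np.mean(dirs)),'tick centre',np.round(np.mean(t,0),1),'line pt',np.round(mu,1))
fine('scene');fine('top')
E
python3 fine.py
python3 - <<'E'
from h import *
np.set_printoptions(precision=1,suppress=True)
c=snap('top')
print('tray',[rect(c,q,139) for q in blobs(c,(8,60,50),(22,255,255),(260,190,420,330),1000)])
print('banana');[print(*rect(c,q,28)) for q in blobs(c,(19,120,80),(32,255,255),(420,195,560,330))]
c=snap('scene');print([ray(c,*q[:,0].mean(0),28) for q in blobs(c,(19,120,80),(32,255,255),(100,250,230,350))])
s=env.state();print(s['eef_pos'],s['joints'])
E
```

```text
scene pointer 0.465 zero via diameters [0.462 0.481 0.479] diff 0.003 mean diff -0.009 tick centre [ 3.8 -1.9] line pt [ 9.3 11. ]
top pointer 0.459 zero via diameters [0.476 0.469 0.48 ] diff -0.017 mean diff -0.016 tick centre [ 4.  -1.2] line pt [ 9.2 10. ]
tray [(array([492.3,  17.9], dtype=float32), np.float32(198.86357), np.float32(131.80383), np.float32(-84.044685))]
banana
[ 547.4 -257.2] 48.257294 24.889584 -6.45961
[array([ 551.5, -370.4,   28. ]), array([ 552. , -268.9,   28. ]), array([ 457.6, -380.3,   28. ])]
[ 559.5 -270.4  206.2] [-0.6  0.5  1.6 -0.   1.1  1.3]
```

The mean mismatch is about 0.01 rad (1 g), so the tare is good. Next, the banana at (554,-271), yaw -33°.

Request:
{"method": "carry_out", "body": {"motion": [[-5.5,2,0,8,0.35],[0,0,20,7.8,0.35],[0,0,40,0,0.35],[0,0,40,0,0.35],[0,0,40,0,0.35],[0,0,25,0,0.35],[0,0,12,0,0.35],[0,0,5,0,0.35],[0,0,0,0,0.35],[0,0,0,0,1],[0,0,0,0,1],[0,0,0,0,1]]}}

```text
t: 27.0
eef_pos: [554.0, -270.9, 25.1]
tcp_rot: [3.142, -0.002, -0.577]
ft_force: [0.2, -0.3, -0.5]
opening: 0.457
grip_force: 0.0
```

Request:
{"method": "carry_out", "body": {"motion": [[0,0,0,0,1],[0,0,0,0,1],[0,0,0,0,1],[0,0,0,0,1],[0,0,-20,0,1],[0,0,-40,0,1],[0,0,-45,0,1],[0,0,-45,0,1],[0,0,-40,0,1],[0,0,-10,0,1],[0,0,0,0,1]]}}

```text
t: 28.1
eef_pos: [553.9, -270.8, 225.5]
tcp_rot: [-3.142, -0.003, -0.577]
ft_force: [0.0, -0.5, -0.7]
opening: 0.327
grip_force: 30.0
```

```bash
cat >> h.py <<'E'
def slot(k,z,yaw=6.2):
    "tray slot k=-1,0,1 along tray y, banana along tray x"
    a=np.radians(6.2); s=50*k
    go(492-s*np.sin(a),18+s*np.cos(a),z,yaw)
E
python3 -c "
from h import *
s=env.state();print(s['opening'],s['grip_force']);slot(1,220)"
```

```text
0.32743547417990804 29.999882876873016
at [ 553.4 -270.6  223.6] yaw -33.0 shift [-240.5 -247.1    3.7] turn -39.2 j6 1.59 op 0.325 t 28.15
```

Request:
{"method": "carry_out", "body": {"motion": [[-25,-26,0,0,1],[-31,-32,0,0,1],[-31,-32,0,0,1],[-31,-32,0,0,1],[-31,-32,0,0,1],[-31,-32,0,0,1],[-31,-32,0,0,1],[-29.5,-29,0,-8,1],[0,0,0,-8,1],[0,0,0,-8,1],[0,0,0,-8,1],[0,0,0,-7.2,1]]}}

```text
t: 29.35
eef_pos: [485.9, 67.7, 222.0]
tcp_rot: [-3.141, 0.004, 0.113]
ft_force: [1.0, -0.5, -1.4]
opening: 0.326
grip_force: 30.0
```

```bash
python3 -c "
from h import *
slot(1,118)"
```

```text
at [486.   67.6 222.1] yaw 6.9 shift [  1.    0.  104.1] turn 0.7 j6 1.45 op 0.325 t 29.4
```

Request:
{"method": "carry_out", "body": {"motion": [[1,0,30,0.7,1],[0,0,35,0,1],[0,0,25,0,1],[0,0,10,0,1],[0,0,6,0,1],[0,0,0,0,1],[0,0,0,0,0.56],[0,0,0,0,0.56],[0,0,0,0,0.56],[0,0,-20,0,0.56],[0,0,-40,0,0.56],[0,0,-45,0,0.56]]}}

```text
t: 30.6
eef_pos: [487.2, 67.6, 224.2]
tcp_rot: [-3.142, 0.002, 0.095]
ft_force: [0.3, 1.1, 0.8]
opening: 0.441
grip_force: 0.0
```

```bash
python3 -c "
from h import *
np.set_printoptions(precision=1,suppress=True)
go(553,-373.5,220,-63.2)
c=snap('top');print('banana');[print(*rect(c,q,28)) for q in blobs(c,(19,120,80),(32,255,255),(420,195,560,330))]
c=snap('scene');print('in tray',[ray(c,*q[:,0].mean(0),118) for q in blobs(c,(19,120,80),(32,255,255),(240,190,360,270),30)])"
```

```text
at [489.7  67.7 231.3] yaw 5.5 shift [ 20.9 445.3  11.9] turn 68.7 j6 1.48 op 0.441 t 30.65
banana
[ 457.5 -383.3] 62.36426 27.523481 -78.28358
[ 553.  -373.9] 63.098892 27.358002 -63.171482
in tray [array([487.7,  67.6, 118. ])]
```

Request:
{"method": "carry_out", "body": {"motion": [[1,35,0,0,0.35],[2,41,0,0,0.35],[2,41,0,0,0.35],[2,41,0,0,0.35],[2,41,0,0,0.35],[2,41,0,0,0.35],[2,41,0,0,0.35],[2,41,0,0,0.35],[2,41,0,0,0.35],[2,41,0,0,0.35],[2,41,0,8,0.35],[0,0,0,8,0.35]]}}

```text
t: 31.95
eef_pos: [550.4, -377.6, 221.0]
tcp_rot: [3.142, 0.001, -0.193]
ft_force: [-0.5, 0.5, -0.2]
opening: 0.65
grip_force: 0.0
```

Request:
{"method": "carry_out", "body": {"motion": [[0,0,0,8.5,0.35],[0,0,0,8.5,0.35],[0,0,0,8.5,0.35],[0,0,0,8.5,0.35],[0,0,0,8.5,0.35],[0,0,10,8.5,0.35],[0,0,40,1.7,0.35],[0,0,40,0,0.35],[0,0,20,0,0.35],[0,0,0,0,0.35]]}}

```text
t: 32.95
eef_pos: [549.4, -372.2, 109.0]
tcp_rot: [3.139, 0.006, -1.104]
ft_force: [0.4, 1.0, 0.2]
opening: 0.65
grip_force: 0.0
```

```bash
python3 -c "
from h import *
np.set_printoptions(precision=1,suppress=True)
go(553,-373.5,24.5,-63.2)
c=snap('scene');print([ray(c,*q[:,0].mean(0),28) for q in blobs(c,(19,120,80),(32,255,255),(90,250,240,360),30)])"
```

```text
at [ 550.4 -372.9  111.4] yaw -63.3 shift [ 2.  -2.2 86.9] turn -0.1 j6 1.98 op 0.65 t 33.0
[array([ 552.8, -370.8,   28. ])]
```

Request:
{"method": "carry_out", "body": {"motion": [[2,-2,35,0,0.35],[0,0,30,0,0.35],[0,0,15,0,0.35],[0,0,6,0,0.35],[0,0,0,0,0.35],[0,0,0,0,1],[0,0,0,0,1],[0,0,0,0,1],[0,0,0,0,1],[0,0,0,0,1],[0,0,0,0,1],[0,0,0,0,1]]}}

```text
t: 34.25
eef_pos: [553.7, -374.4, 27.6]
tcp_rot: [-3.142, -0.0, -1.104]
ft_force: [-1.4, 0.7, 5.9]
opening: 0.322
grip_force: 30.0
```

Request:
{"method": "carry_out", "body": {"motion": [[0,0,-15,0,1],[0,0,-40,0,1],[0,0,-45,0,1],[0,0,-45,0,1],[0,0,-40,0,1],[0,0,-15,-8,1],[0,0,0,-8.5,1],[0,0,0,-8.5,1],[0,0,0,-8.5,1],[0,0,0,-8.5,1],[0,0,0,-8.5,1],[0,0,0,-8.5,1]]}}

```text
t: 35.45
eef_pos: [553.5, -374.1, 228.0]
tcp_rot: [3.141, -0.0, -0.068]
ft_force: [-0.4, -0.3, -0.4]
opening: 0.326
grip_force: 30.0
```

```bash
python3 -c "
from h import *
np.set_printoptions(precision=1,suppress=True)
slot(0,220)
c=snap('scene');print([ray(c,*q[:,0].mean(0),28) for q in blobs(c,(19,120,80),(32,255,255),(90,250,240,360),30)])"
```

```text
at [ 553.5 -374.1  227.9] yaw -3.4 shift [ -84.5 -387.8    7.8] turn -9.6 j6 0.94 op 0.323 t 35.5
[array([ 432.6, -402.3,   28. ])]
```

Request:
{"method": "carry_out", "body": {"motion": [[-7,-33,0,0,1],[-8,-38,0,0,1],[-8,-38,0,0,1],[-8,-38,0,0,1],[-9,-40,0,0,1],[-9,-40,0,0,1],[-9,-40,0,0,1],[-9,-40,0,0,1],[-9,-40,0,0,1],[-9,-40,0,-5,1],[0,0,0,-4.6,1],[0,0,0,0,1]]}}

```text
t: 36.75
eef_pos: [497.4, 19.0, 227.7]
tcp_rot: [3.141, -0.001, 0.093]
ft_force: [0.2, -0.7, -0.5]
opening: 0.322
grip_force: 30.0
```

```bash
python3 -c "
from h import *
np.set_printoptions(precision=1,suppress=True)
slot(0,118)
c=snap('top');print('banana');[print(*rect(c,q,28)) for q in blobs(c,(19,120,80),(32,255,255),(420,195,570,340))]"
```

```text
at [497.6  18.2 227.6] yaw 5.1 shift [ -5.6  -0.3 109.6] turn -1.1 j6 1.39 op 0.322 t 36.8
banana
[ 457.1 -383.3] 62.4851 27.922722 -77.49153
```

Request:
{"method": "carry_out", "body": {"motion": [[-5.5,0,30,-1,1],[0,0,35,0,1],[0,0,28,0,1],[0,0,11,0,1],[0,0,5,0,1],[0,0,0,0,1],[0,0,0,0,0.56],[0,0,0,0,0.56],[0,0,0,0,0.56],[0,0,-20,0,0.56],[0,0,-40,0,0.56],[0,0,-45,0,0.56]]}}

```text
t: 38.05
eef_pos: [491.5, 17.5, 224.1]
tcp_rot: [-3.141, 0.002, 0.111]
ft_force: [1.1, 0.6, -1.0]
opening: 0.436
grip_force: 0.0
```

```bash
python3 -c "
from h import *
np.set_printoptions(precision=1,suppress=True)
go(457.3,-383.3,220,-78)
c=snap('scene');print('in tray',[(ray(c,*q[:,0].mean(0),118),cv2.contourArea(q)) for q in blobs(c,(19,120,80),(32,255,255),(240,190,360,270),30)])
print([ray(c,*q[:,0].mean(0),28) for q in blobs(c,(19,120,80),(32,255,255),(90,250,240,360),30)])
c=snap('top');[print(*rect(c,q,28)) for q in blobs(c,(19,120,80),(32,255,255),(420,195,570,340))]"
```

```text
at [494.   17.4 231.3] yaw 6.4 shift [-81.  394.2  11.4] turn 84.4 j6 1.36 op 0.442 t 38.1
in tray [(array([490.9,  15.7, 118. ]), 245.5), (array([486.4,  65.7, 118. ]), 233.5)]
[array([ 455.5, -381.1,   28. ])]
[ 457.5 -383.3] 62.36426 27.523481 -78.28358
```

Request:
{"method": "carry_out", "body": {"motion": [[-8,38,0,0,0.35],[-8,39,0,0,0.35],[-8,40,0,0,0.35],[-8,40,0,0,0.35],[-8,40,0,0,0.35],[-8,40,0,0,0.35],[-8,40,0,0,0.35],[-8,40,0,0,0.35],[-8,40,0,0,0.35],[-9,37,0,8,0.35],[0,0,0,8.5,0.35],[0,0,0,8.5,0.35]]}}

```text
t: 39.4
eef_pos: [454.3, -383.9, 221.5]
tcp_rot: [-3.141, 0.002, -0.334]
ft_force: [0.1, 1.1, 0.0]
opening: 0.654
grip_force: 0.0
```

Request:
{"method": "carry_out", "body": {"motion": [[0,0,0,8.5,0.35],[0,0,0,8.5,0.35],[0,0,0,8.5,0.35],[0,0,0,8.5,0.35],[0,0,0,8.5,0.35],[0,0,0,8.5,0.35],[0,0,20,8.5,0.35],[0,0,40,0,0.35],[0,0,40,0,0.35],[0,0,0,0,0.35]]}}

```text
t: 40.4
eef_pos: [453.2, -381.1, 118.1]
tcp_rot: [3.137, 0.008, -1.364]
ft_force: [-0.5, 1.2, 0.0]
opening: 0.649
grip_force: 0.0
```

```bash
python3 -c "
from h import *
np.set_printoptions(precision=1,suppress=True)
go(457.3,-383.3,24.5,-78)
c=snap('scene');print([(ray(c,*q[:,0].mean(0),28),cv2.contourArea(q)) for q in blobs(c,(19,120,80),(32,255,255),(90,230,240,360),30)])"
```

```text
at [ 454.2 -382.2  121. ] yaw -78.2 shift [ 2.2 -3.  96.5] turn -0.2 j6 2.12 op 0.649 t 40.45
[(array([ 457.5, -381.1,   28. ]), 272.5)]
```

Request:
{"method": "carry_out", "body": {"motion": [[1.5,-3,40,0,0.35],[0,0,35,0,0.35],[0,0,14,0,0.35],[0,0,4,0,0.35],[0,0,0,0,0.35],[0,0,0,0,1],[0,0,0,0,1],[0,0,0,0,1],[0,0,0,0,1],[0,0,0,0,1],[0,0,0,0,1],[0,0,0,0,1]]}}

```text
t: 41.7
eef_pos: [458.4, -384.1, 30.5]
tcp_rot: [-3.141, -0.0, -1.364]
ft_force: [-1.5, 0.9, 6.8]
opening: 0.324
grip_force: 30.0
```

Request:
{"method": "carry_out", "body": {"motion": [[0,0,-15,0,1],[0,0,-40,0,1],[0,0,-45,0,1],[0,0,-45,0,1],[0,0,-40,0,1],[0,0,-15,-8,1],[0,0,0,-8.5,1],[0,0,0,-8.5,1],[0,0,0,-8.5,1],[0,0,0,-8.5,1],[0,0,0,-8.5,1],[0,0,0,-8.5,1]]}}

```text
t: 42.9
eef_pos: [458.3, -383.7, 231.0]
tcp_rot: [3.141, -0.0, -0.328]
ft_force: [0.8, -0.1, -0.6]
opening: 0.323
grip_force: 30.0
```

```bash
python3 -c "
from h import *
slot(-1,220)"
```

```text
at [ 458.3 -383.7  231. ] yaw -18.3 shift [ -73.2 -346.6   10.9] turn -24.5 j6 1.08 op 0.321 t 42.95
```

Request:
{"method": "carry_out", "body": {"motion": [[-7,-30,0,0,1],[-8,-38,0,0,1],[-8,-40,0,0,1],[-8,-40,0,0,1],[-8,-40,0,0,1],[-8,-40,0,0,1],[-8,-40,0,0,1],[-8,-40,0,0,1],[-10,-39,0,-8,1],[0,0,0,-8.5,1],[0,0,0,-8,1],[0,0,0,0,1]]}}

```text
t: 44.15
eef_pos: [503.2, -31.7, 230.7]
tcp_rot: [3.141, -0.001, 0.094]
ft_force: [-0.2, 0.1, -0.3]
opening: 0.323
grip_force: 30.0
```

```bash
python3 -c "
from h import *
slot(-1,121)"
```

```text
at [503.2 -32.  230.6] yaw 5.1 shift [ -5.8  -0.9 109.6] turn -1.1 j6 1.29 op 0.324 t 44.2
```

Request:
{"method": "carry_out", "body": {"motion": [[-5.5,-1,30,-1,1],[0,0,35,0,1],[0,0,28,0,1],[0,0,12,0,1],[0,0,6,0,1],[0,0,0,0,1],[0,0,0,0,0.56],[0,0,0,0,0.56],[0,0,0,0,0.56],[0,0,-20,0,0.56],[0,0,-40,0,0.56],[0,0,-45,0,0.56]]}}

```text
t: 45.4
eef_pos: [497.1, -31.6, 225.1]
tcp_rot: [-3.141, 0.002, 0.111]
ft_force: [0.9, 0.6, -0.3]
opening: 0.442
grip_force: 0.0
```

Request:
{"method": "carry_out", "body": {"motion": [[0,30,0,0,0.5],[0,40,0,0,0.5],[0,40,0,0,0.5],[0,40,0,0,0.5],[0,40,0,0,0.5],[0,40,0,0,0.5],[0,40,0,0,0.5],[0,0,0,0,0.5],[0,0,0,0,0.5]]}}

```text
t: 46.3
eef_pos: [527.2, -300.5, 224.1]
tcp_rot: [-3.141, 0.0, 0.109]
ft_force: [0.0, 0.2, -0.5]
opening: 0.503
grip_force: 0.0
```

```bash
python3 -c "
from h import *
c=snap('scene','k.png')
np.set_printoptions(precision=1,suppress=True)
print(env.state()['eef_pos'])
c=snap('top');print([rect(c,q,137) for q in blobs(c,(8,60,50),(22,255,255),(260,190,420,330),1000)])"
```

```text
[ 527.3 -299.7  224.2]
[(array([492. ,  17.9], dtype=float32), np.float32(198.89267), np.float32(132.32108), np.float32(-83.71674))]
```

View pics/k.png

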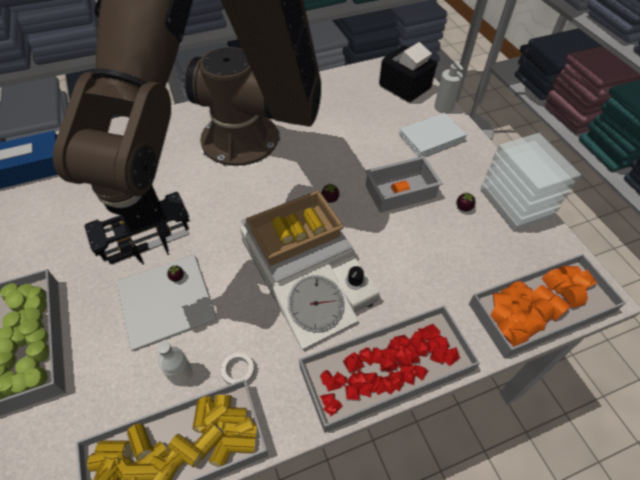

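All three pieces lie in the tray at about (300,222). The board is empty except for the plum at (175,272), the tray is centred on the pan, and the papaya is in the tub at (400,187).

```bash
python3 -c "
from h import *
print(env.job_done())"
```

```text
the job is handed in; nothing more can be done
None
```

The job is handed in: the papaya is in the tub, the tray is centred on the pan and tared to within about 1 g by camera measurement, and all three banana pieces are in the tray. I saw nothing else on the counter disturbed; the verdict itself was not shown.

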